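# Rivet the loudspeaker's rear cover down

## Robot

A 6-joint arm with a two-finger parallel gripper is mounted at the origin on the work surface; the furniture and walls round the work are solid. World frame = base frame: x ahead of the robot, y to its left, z up, the work surface at z = 0. Lengths are in m, angles in rad, forces in N, time in s.
With the tool pointing down it reaches from about 0.3 to 0.775 m from the base axis. Payload 14.6 kg.
Tool frame: the origin (TCP) lies at the centre of the arm's flange, where the gripper is bolted on; the fingertips stand 199 mm ahead of it and the grasp point (between the pads) lies 180 mm ahead of it; z points along the fingers, y is the line along which they close (so a half turn about z gives the same grasp; the last joint's range is limited). The gripper opens to 94 mm and grips with 3 to 60 N. Pads are 16 mm wide; open, the fingers measure 119 mm over their backs; the gripper's body (75 mm by 177 mm) begins 78 mm behind the grasp point.
Start: joints at [-1.376, 0.3, 1.521, -0, 1.321, -0.067], TCP at [0.142, -0.531, 0.405] pointing down, gripper open.
Joint ranges: [-3.03, 3.03], [-0.79, 2.21], [0.23, 2.52], [-1.04, 4.18], [0, 3.07], [-2.55, 2.55]. Speed limits (rad/s): [2.22, 2.22, 2.57, 3.14, 3.14, 3.14].

## Interface

Orientations are given as [roll, pitch, yaw] about the fixed x, y, z axes, in that order (R = Rz(yaw) Ry(pitch) Rx(roll)).
In Python, from station import ctrl gives the robot as it stands. The module is installed in compiled form; this text tells all that it offers.
- The arm moves only by the tool servo_tool, never from a script. Its argument "motion" is a list of rows, each a list of 5 numbers: the closure, from 0 (fully open) to 1 (shut), then the shift along the world's x, y, z in cm, then the turn about the world's z in degrees. A call has 1 to 20 rows; each row is the pose to reach, as a shift and turn from the pose commanded when the call began; what a row does not reach only later rows make up. A row lasts 1/8 s, in which the tool goes at most 62.5 mm and 10.7 degrees, less where a joint would pass 70% of its speed; a pose out of reach is approached as far as the arm can. A call with a gripper value outside its range is refused whole. The fingers move at their own pace and stop on an object; "squeeze" is the grip in N (left out, the last holds). Time passes only in rows, so rows that repeat a pose let the fingers close. It gives the time, the measured TCP pose, the force, the opening and the grip force at its end, in the units of the state.
- ctrl.get_obs(): the state, without advancing time (a new reading comes with each control period).
- ctrl.camera(name): name is "scene" or "top" or "wrist"; returns a dict with "image" (480x640x3 uint8, red, green, blue), "fx", "fy", "cx", "cy" (pixels), "camera_from_world" (4x4, takes a point from world to camera coordinates); the wrist camera has in their place "hand_eye" (4x4, takes a point from camera to tool coordinates, whose origin is the TCP and whose axes are the flange's). Camera axes: x right, y up, looking along -z (the intrinsics and any distortion apply to the point x, -y, -z); pixel columns grow to the right and rows downward; lengths in m; the calibration is good to about 2 mm. A picture is of the moment at which its call begins: read the wrist's pose just before it. There is no depth.
- ctrl.hand_in(): hands the job in; it is judged then, once.
The state is a dict: "time_s": time; "qpos": joint angles; "joint_vel": joint speeds; "tau": joint torques, N m; "ee_pos": TCP position; "eef_rot": TCP orientation; "force": force on the tool from outside, world axes, zero at the start; "moment": the same for the moment, N m; "grip_width": finger opening in m; "grip_force": force on a finger pad.
Only numpy, scipy, OpenCV 4.12 (cv2) and the standard library are available. Lean on these libraries where they do the work, as an engineer would, in place of code of your own. Each camera call takes 0.05 s, during which the arm holds its last target. There are 200 camera calls.

## Task

The loudspeaker lot has been tested and its rear cover must be closed again: take the wide-headed push rivet from the wooden stand, put it through the cover's open hole so that its head lies on the cover, then press its centre pin in until it is flush with the rivet's head, so that it spreads behind the board and holds the cover down against its foam seal. Press only as hard as the pin needs, so that the cover does not crack, and leave the small rivet and the things lying about as they are.

Things in the scene. Friction and masses are not known exactly. Their poses are not given: they have to be found in the camera images.
- speaker: dark wooden loudspeaker, 230 (x) x 160 (y) x 95 mm (z), lying on its grille with its back upward; heavy, does not move. Origin: centre of its underside; z up; x towards the end with the round reflex port. The cover's rivet hole lies 80 mm from the centre towards -x, on the centre line.
- cover: black plastic rear cover, 140 x 112 x 4 mm, let into the loudspeaker's back. Origin: middle of the top edge of its port end, where two set rivets hold it like a hinge; x towards the port, z out of its top. A foam seal pushes its free end up: the top at the hole starts 1 to 10 mm above the loudspeaker's back (96 to 105 mm above the table); closed it is level with it (95 mm). It cracks above 25 N.
- cover_hole (a point): centre of the open 15 mm rivet hole at the cover's top, 124 mm from the cover's origin; moves with it. The seal is soft and of uneven thickness: 6 to 14 N here brings the cover level, and at about 16 N, 1 to 8 mm below level, it is solid; it springs back when let go. A 5 mm wooden ledge, its top 12.5 mm below level, has an equal hole right under it; below is hollow.
- rivet: wide push rivet, white nylon, standing head up in an end hole of the stand. Origin: centre of its head's underside; z up. Head 26 mm wide, 4 mm thick; shank 13 mm wide, 31 mm long, tapered to 6 mm at the tip. The centre pin, 11 mm wide, stands 12 mm above the head; grip it to carry the rivet. Four lugs in the shank, 18 to 24 mm below the origin, spread as the pin goes in.
- pin_top (a point): centre of the pin's flat top: 16 mm above the rivet's origin at the start, 4 mm when flush with the head. The pin slides in at about 15 N, ends hard when flush and stays where it is left. Going in, it spreads the lugs up to 4 mm outwards, which catch behind the wooden ledge once the rivet is pressed to the closed cover's depth or lower.
- stand: wooden block, 130 (x) x 46 (y) x 38 mm (z), fixed, with three 15 mm holes in a row along x, at -45, 0 and +45 mm, 34 mm deep. Origin: centre of its underside. The two rivets stand in the end holes, the middle one is empty.
- small_rivet: a smaller push rivet, too thin for the hole: head 18 mm wide, pin 8 mm wide; in the other end hole of the stand. Origin: underside of its head. Leave it.
- ink_bottle: square ink bottle with black cap, 44 x 44 x 63 mm; bystander. Origin: centre of its underside.
- cotton_reel_1: reel of red cotton, 31 mm wide, 42 mm high, standing; bystander. Origin: centre of its underside.

How it is judged:
On the way:
1. the rivet is in the cover's hole, its head within 4 mm of the cover, its pin still standing out (horizontal distance between rivet and cover_hole below 0.004 m and z of rivet in the frame of cover_hole below 0.004 m and z of pin_top in the frame of rivet above 0.012 m), for 0.1 s.
At the end, for the whole second after the job is handed in: The wide rivet sits in the cover's hole (within 3 mm of its centre, head on the cover within 1.5 mm, upright within 7 degrees), its pin is flush with its head within 1.2 mm, and it holds the cover down, its top at the hole no more than 2 mm above the loudspeaker's back; all at rest and let go (z of pin_top in the frame of rivet below 0.0052 m and horizontal distance between rivet and cover_hole below 0.003 m and z of rivet in the frame of cover_hole between -0.0015 and 0.0015 m and z of cover_hole in the frame of speaker below 0.097 m and angle between rivet's own z axis and vertical below 0.12 rad and linear speed of rivet below 0.02 m/s); the robot touches nothing.
It fails at once if the cover is loaded with more than 25 N (contact force between cover and anything else above 25 N).
It fails at once if the small rivet is taken or pushed away (distance of small_rivet from where it was at the start of the episode above 0.02 m).
It fails at once if the ink bottle is knocked (distance of ink_bottle from where it was at the start of the episode above 0.03 m or angle between ink_bottle's own z axis and vertical above 0.5 rad).
It fails at once if the cotton reel is knocked (distance of cotton_reel_1 from where it was at the start of the episode above 0.03 m or angle between cotton_reel_1's own z axis and vertical above 0.5 rad).
It also fails if it takes over 51 s, if anything falls off the work surface, if the arm or the gripper's body presses on something with over 40 N, if the wrist force passes 120 N, or if a joint passes its speed limit or range.

## Working session

There is one attempt and no reset: what is moved stays moved. The work goes in short steps, Python scripts to look and compute and a tool call to move; the robot and the scene stay as the last step left them, time stands still between calls to the robot, and variables do not carry over. Pictures are saved under pics/ and viewed, at most 10 in all, crops included, and the job is handed in when it is done.

Besides the shell and the picture viewer there is one more tool, called after "Emit:" as name([rows], argument=value, ...), one row to a line, values as JSON. servo_tool: Moves the arm, as the interface text tells. Its arguments: {"type":"object","properties":{"motion":{"type":"array","items":{"type":"array","items":{"type":"number"}}},"squeeze":{"type":"number"}},"required":["motion"]}

```bash
mkdir -p pics; cat > h.py <<'E'
import numpy as np, cv2
from station import ctrl
from scipy.spatial.transform import Rotation as R
def cam(name):
    o=ctrl.get_obs(); c=ctrl.camera(name)
    if name=="wrist":
        T=np.eye(4); T[:3,:3]=R.from_euler('xyz',o['eef_rot']).as_matrix(); T[:3,3]=o['ee_pos']
        c['wfc']=T@c['hand_eye']
    else: c['wfc']=np.linalg.inv(c['camera_from_world'])
    return c
def save(c,n): cv2.imwrite(f'pics/{n}.png',c['image'][:,:,::-1])
def ray(c,u,v,z):
    d=c['wfc'][:3,:3]@np.array([(u-c['cx'])/c['fx'],-(v-c['cy'])/c['fy'],-1]); p=c['wfc'][:3,3]
    return p+d*(z-p[2])/d[2]
def proj(c,P):
    q=np.linalg.inv(c['wfc'])@np.r_[P,1]; return c['cx']-c['fx']*q[0]/q[2], c['cy']+c['fy']*q[1]/q[2]
E
python3 - <<'E'
from h import *
o=ctrl.get_obs(); print(o)
c=cam('top'); d=cam('scene'); save(c,'top0'); save(d,'scene0')
for k in (c,d): print({x:k[x] for x in k if x!='image'})
E
```

```text
{'time_s': 0.0, 'qpos': array([-1.37562966e+00,  3.00454617e-01,  1.52158575e+00, -2.46629864e-05,
        1.32073835e+00, -6.66272602e-02]), 'joint_vel': array([ 2.78450695e-06, -1.27438040e-03, -7.54584814e-04,  1.46345751e-03,
       -6.65792319e-04, -1.27187401e-04]), 'tau': array([ 9.23306798e-04, -5.31810522e+01, -3.52738094e+01,  7.09072757e-02,
        2.43613205e-02, -9.02736565e-05]), 'ee_pos': array([ 0.14232091, -0.53122613,  0.40409327]), 'eef_rot': array([-3.14040763e+00, -5.51300487e-05,  2.61800010e-01]), 'force': array([-0.19743362,  0.4239119 ,  0.52158936]), 'moment': array([-0.00677062,  0.03477291, -0.00729847]), 'grip_force': 0.0, 'grip_width': 0.09401506579803082}
{'fx': 533.5972421589532, 'fy': 533.5972421589532, 'cx': 312.4864736353833, 'cy': 242.39969181231154, 'camera_from_world': array([[-0.00344066, -0.99953149,  0.03041306,  0.01288024],
       [ 0.98148581,  0.00244887,  0.19151918, -0.55685662],
       [-0.19150393,  0.03050895,  0.98101756, -0.83307078],
       [ 0.        ,  0.        ,  0.        ,  1.        ]]), 'wfc': array([[-0.00344066,  0.98148581, -0.19150393,  0.38705485],
       [-0.99953149,  0.00244887,  0.03050895,  0.03965399],
       [ 0.03041306,  0.19151918,  0.98101756,  0.92351406],
       [ 0.        ,  0.        ,  0.        ,  1.        ]])}
{'fx': 527.751062272673, 'fy': 527.751062272673, 'cx': 317.49359543101366, 'cy': 242.73560395794374, 'camera_from_world': array([[-0.82924185, -0.55865005,  0.01637295,  0.4994402 ],
       [ 0.36602801, -0.52071516,  0.77128413, -0.25550152],
       [-0.42235228,  0.64557404,  0.63628037, -0.67931334],
       [ 0.        ,  0.        ,  0.        ,  1.        ]]), 'wfc': array([[-0.82924185,  0.36602801, -0.42235228,  0.22076789],
       [-0.55865005, -0.52071516,  0.64557404,  0.58451584],
       [ 0.01637295,  0.77128413,  0.63628037,  0.62112071],
       [ 0.        ,  0.        ,  0.        ,  1.        ]])}
```

View pics/top0.png

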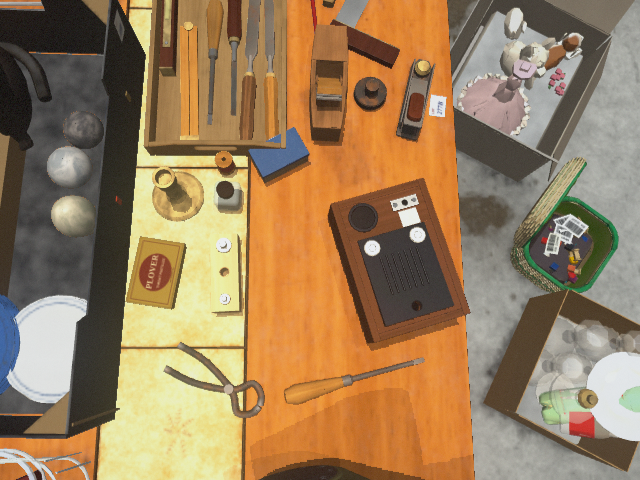

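View pics/scene0.png

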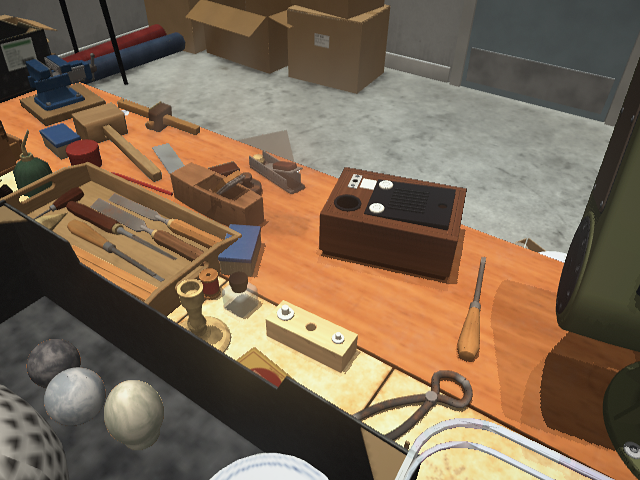

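Top view: the speaker's open hole is at (417,306). The stand is at (225,272), with the larger-headed rivet at its far end (223,244) and the small one at (224,299). The bottle is at (228,195) and the reel at (224,160). The scene view agrees: wide rivet at (285,311), small rivet at (338,338).

```bash
python3 - <<'E'
from h import *
c=cam('top')
for n,u,v,z in [('rivet',223,244,.045),('small',224,299,.045),('hole',417,306,.1),('bottle',227,188,.063),('reel',224,160,.042),('setA',372,248,.097),('setB',417,235,.097),('candle',162,178,.1)]:
    print(n,ray(c,u,v,z).round(3))
E
```

```text
rivet [0.555 0.162 0.045]
small [0.464 0.157 0.045]
hole [ 0.448 -0.147  0.1  ]
bottle [0.647 0.155 0.063]
reel [0.704 0.165 0.042]
setA [ 0.54  -0.08   0.097]
setB [ 0.561 -0.153  0.097]
candle [0.652 0.254 0.1  ]
```

Emit:
servo_tool([
  [0.5, 3, 5, 0, 0],
  [0.5, 6, 10, 0, 0],
  [0.5, 9, 15, 0, 0],
  [0.5, 12, 20, 0, 0],
  [0.5, 15, 25, 0, -3],
  [0.5, 18, 30, 0, -6],
  [0.5, 22, 34, 0, -9],
  [0.5, 26, 38, 0, -12],
  [0.5, 26, 38, 0, -12],
  [0.5, 26, 38, 0, -12],
  [0.5, 26, 38, 0, -12],
], squeeze=20)

```text
time_s: 1.52
ee_pos: [0.4018, -0.1521, 0.4046]
eef_rot: [3.142, 0.0, 0.051]
force: [0.5, -0.6, -0.1]
grip_width: 0.0472
grip_force: 0.0
```

```bash
python3 - <<'E'
from h import *
c=cam('wrist'); print(c['hand_eye'].round(3),c['fx'],c['wfc'][:3,3]); save(c,'w1')
for P in ([.448,-.147,.1],[.54,-.08,.097],[.561,-.153,.097]): print(proj(c,P))
t=cam('top');cv2.imwrite('pics/t_crop.png',cv2.resize(t['image'][290:325,395:440,::-1],None,fx=8,fy=8)); np.savez('w1',**c)
E
```

```text
[[-0.001  0.973  0.232  0.067]
 [ 1.     0.001  0.     0.   ]
 [ 0.     0.232 -0.973  0.022]
 [ 0.     0.     0.     1.   ]] 430.1126855974249 [ 0.46845872 -0.1488097   0.38295197]
(np.float64(315.7236862491815), np.float64(167.57997802261517))
(np.float64(212.71287468365443), np.float64(8.440706045041168))
(np.float64(334.92197527560234), np.float64(-23.30892646598673))
```

View pics/w1.png

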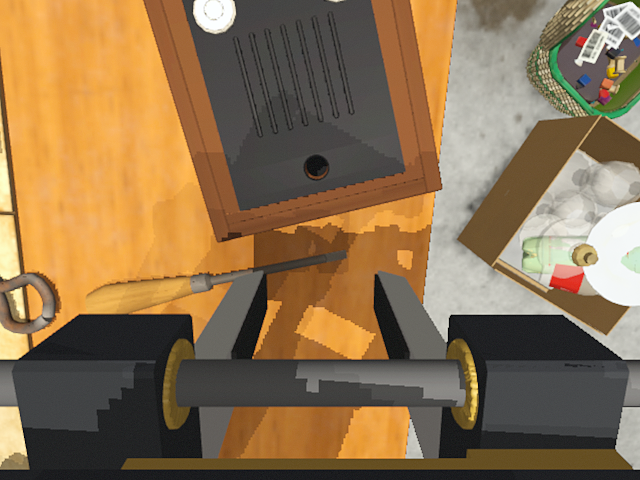

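Wrist view: the open hole is at (316,167), just where the top view predicts it. It agrees to under 1 px. I'll refine it by dark blob, then move to the stand.

```bash
python3 - <<'E'
from h import *
c=dict(np.load('w1.npz')); g=cv2.cvtColor(c['image'],cv2.COLOR_RGB2GRAY)
print(g[145:190,316]); print(g[167,295:340])
p=g[140:195,290:345]
m=(p<35).astype(np.uint8); n,l,s,ce=cv2.connectedComponentsWithStats(m)
for i in range(1,n):
    if s[i,4]>100: print(s[i],ce[i]+[290,140], ray(c,*(ce[i]+[290,140]),.1))
cv2.imwrite('pics/w1c.png',cv2.resize(c['image'][140:195,290:345,::-1],None,fx=8,fy=8,interpolation=0))
E
```

```text
[68 71 70 67 69 68 71 68 79 55 29 25 19 16 20 19 15 18 26 22 17 18 20 18
 21 13 18 16 14 18 11 61 77 75 40 40 67 71 66 69 67 66 68 68 66]
[73 76 76 73 73 73 74 72 51 32 40 35 15 16 15 19 24 22 27 20 21 20 24 19
 18 22 16 32 47 44 40 47 53 44 62 77 75 74 73 76 74 72 77 74 74]
[ 14  15  25  21 301] [315.0166113  164.14950166] [ 0.45017958 -0.14643502  0.1       ]
```

View pics/w1c.png

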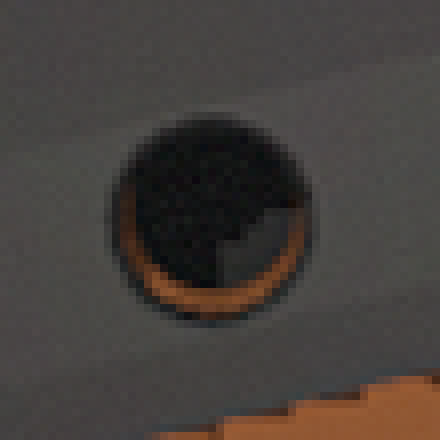

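Emit:
servo_tool([
  [0.5, 2, 6, 0, 0],
  [0.5, 4, 12, 0, 0],
  [0.5, 6, 18, 0, 0],
  [0.5, 8, 24, 0, 0],
  [0.5, 9, 29, -2, 0],
  [0.5, 9, 31, -5, 0],
  [0.5, 9, 31, -8, 0],
  [0.5, 9, 31, -8, 0],
  [0.5, 9, 31, -8, 0],
  [0.5, 9, 31, -8, 0],
])

```text
time_s: 2.88
ee_pos: [0.4926, 0.1584, 0.3261]
eef_rot: [-3.141, -0.002, 0.052]
force: [0.7, -0.4, 0.5]
grip_width: 0.047
grip_force: 0.0
```

```bash
python3 - <<'E'
from h import *
c=cam('wrist'); save(c,'w2'); np.savez('w2',**c); print(c['wfc'][:3,3])
for P in ([.555,.162,.054],[.464,.157,.042]): print(proj(c,P))
E
```

```text
[0.55932964 0.16164698 0.30452142]
(np.float64(319.29080323606416), np.float64(144.26038704530788))
(np.float64(319.93411576699185), np.float64(288.52118307029946))
```

View pics/w2.png

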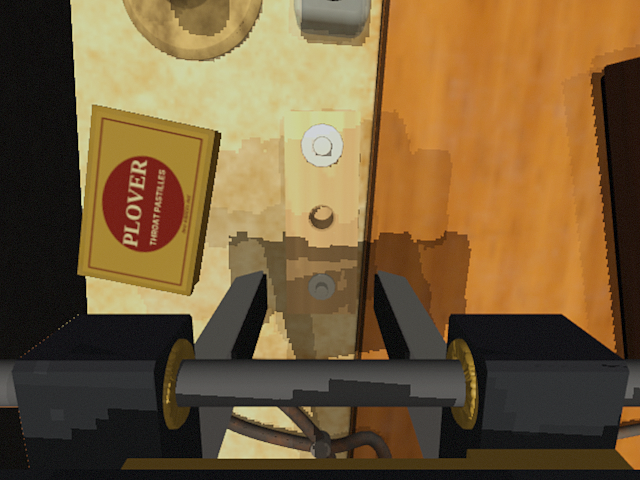

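The hole rim in the crop is centred at (212,215), which is full-image (316.0,166.4). In the wrist view, the wide rivet is at (322,146), the empty hole at (321,216) and the small rivet at (321,287).

```bash
python3 - <<'E'
from h import *
c=dict(np.load('w1.npz'))
print('hole',ray(c,316.0,166.4,.1),ray(c,316.0,166.4,.105))
c=dict(np.load('w2.npz')); h=cv2.cvtColor(c['image'],cv2.COLOR_RGB2HSV)
m=((h[...,1]<40)&(h[...,2]>150)).astype(np.uint8); m[:110]=0;m[185:]=0;m[:,:290]=0;m[:,355:]=0
k=cv2.findContours(m,0,2)[0]; k=max(k,key=cv2.contourArea); e=cv2.minEnclosingCircle(k); print(e, cv2.boundingRect(k),'rivet',ray(c,*e[0],.041))
p=ray(c,322,145,.054); print(p)
cv2.imwrite('pics/w2c.png',cv2.resize(c['image'][115:175,290:355,::-1],None,fx=8,fy=8,interpolation=0))
E
```

```text
hole [ 0.44876767 -0.14714295  0.1       ] [ 0.44911563 -0.1471724   0.105     ]
((321.8988342285156, 144.8020477294922), 21.34372901916504) (301, 124, 42, 42) rivet [0.55453842 0.16044233 0.041     ]
[0.55466769 0.16043849 0.054     ]
```

View pics/w2c.png

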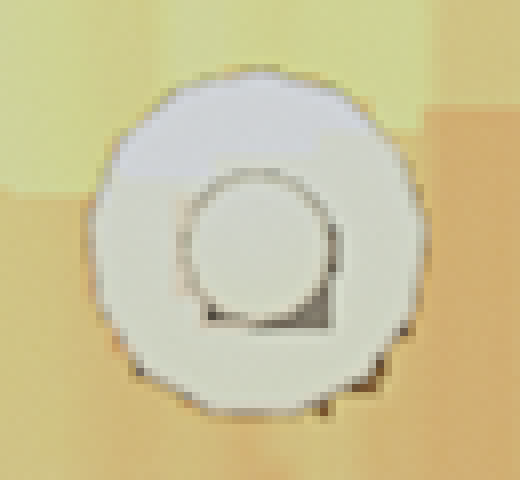

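Emit:
servo_tool([
  [0.5, 2.5, 0.1, -2, 0],
  [0.5, 5, 0.2, -4, 0],
  [0.5, 6.2, 0.2, -6, 0],
  [0.5, 6.2, 0.2, -7.4, 0],
  [0.5, 6.2, 0.2, -7.4, 0],
  [0.5, 6.2, 0.2, -7.4, 0],
  [0.5, 6.2, 0.2, -7.4, 0],
])

```text
time_s: 3.8
ee_pos: [0.5543, 0.1608, 0.2516]
eef_rot: [-3.141, -0.001, 0.052]
force: [0.4, 0.7, -0.3]
grip_width: 0.0472
grip_force: 0.0
```

Emit:
servo_tool([
  [0.5, 0.03, 0, -0.4, 0],
  [0.5, 0.03, 0, -0.8, 0],
  [0.5, 0.03, 0, -0.8, 0],
  [0.8, 0.03, 0, -0.8, 0],
  [1, 0.03, 0, -0.8, 0],
  [1, 0.03, 0, -0.8, 0],
  [1, 0.03, 0, -0.8, 0],
  [1, 0.03, 0, -0.8, 0],
  [1, 0.03, 0, -0.8, 0],
  [1, 0.03, 0, -0.8, 0],
], squeeze=25)

```text
time_s: 5.05
ee_pos: [0.5546, 0.1607, 0.2427]
eef_rot: [3.142, -0.0, 0.052]
force: [-0.2, -0.6, -0.4]
grip_width: 0.0097
grip_force: 25.0
```

Emit:
servo_tool([
  [1, 0, 0, 2, 0],
  [1, 0, 0, 6, 0],
  [1, 0, 0, 12, 0],
  [1, -1, -4, 13, 0],
  [1, -3, -10, 13, 0],
  [1, -5, -16, 13, 0],
  [1, -7, -22, 13, 0],
  [1, -9.5, -27, 13, 0],
  [1, -10.58, -30.77, 13, 0],
  [1, -10.58, -30.77, 13, 0],
  [1, -10.58, -30.77, 13, 0],
  [1, -10.58, -30.77, 13, 0],
  [1, -10.58, -30.77, 13, 0],
])

```text
time_s: 6.68
ee_pos: [0.4491, -0.1462, 0.3726]
eef_rot: [-3.142, 0.0, 0.054]
force: [-0.3, 0.3, -0.3]
grip_width: 0.0097
grip_force: 25.0
```

```bash
python3 - <<'E'
from h import *
print(ctrl.get_obs()['ee_pos'])
c=cam('wrist'); s=cam('scene'); t=cam('top'); np.savez('w3',**c)
P=[.449,-.1472,.1]
q=[int(x) for x in proj(s,P)]; r=[int(x) for x in proj(t,P)]; print(q,r,proj(c,P))
f=lambda im,a,w,z:cv2.resize(im[max(a[1]-w,0):a[1]+w,a[0]-w:a[0]+w,::-1],(z,z),interpolation=0)
w=c['image'][180:480,170:470,::-1]
cv2.imwrite('pics/c3.png',np.hstack([f(s['image'],q,50,400),cv2.resize(w,(400,400))]))
E
```

```text
[ 0.44909663 -0.14624314  0.37260279]
[441, 206] [416, 305] (np.float64(321.49999715151563), np.float64(249.43132773672383))
```

View pics/c3.png

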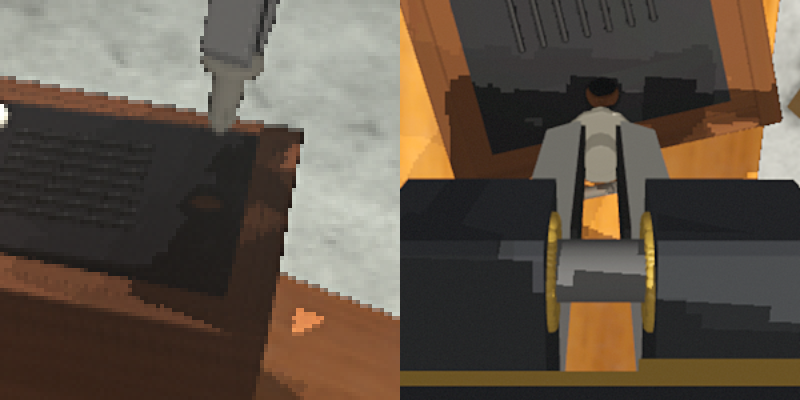

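Scene crop: the rivet hangs upright above the cover and the hole is at the predicted spot. In the wrist crop the rivet is in line with the hole to about 1 px. I'll correct 0.6 mm in y and lower it.

Emit:
servo_tool([
  [1, 0, -0.06, -1, 0],
  [1, 0, -0.06, -2, 0],
  [1, 0, -0.06, -3, 0],
  [1, 0, -0.06, -3.5, 0],
  [1, 0, -0.06, -4, 0],
  [1, 0, -0.06, -4.5, 0],
  [1, 0, -0.06, -5, 0],
  [1, 0, -0.06, -5, 0],
  [1, 0, -0.06, -5, 0],
])

```text
time_s: 7.95
ee_pos: [0.4489, -0.1476, 0.3228]
eef_rot: [3.141, -0.0, 0.052]
force: [-0.0, 0.4, -0.3]
grip_width: 0.01
grip_force: 25.0
```

Emit:
servo_tool([
  [1, 0, 0, -0.3, 0],
  [1, 0, 0, -0.6, 0],
  [1, 0, 0, -0.9, 0],
  [1, 0, 0, -1.1, 0],
  [1, 0, 0, -1.1, 0],
  [1, 0, 0, -1.1, 0],
])

```text
time_s: 8.7
ee_pos: [0.4489, -0.1476, 0.3117]
eef_rot: [3.142, -0.0, 0.052]
force: [-0.1, 0.3, -0.5]
grip_width: 0.01
grip_force: 25.0
```

Emit:
servo_tool([
  [1, 0, 0, -0.1, 0],
  [1, 0, 0, -0.2, 0],
  [1, 0, 0, -0.3, 0],
  [1, 0, 0, -0.3, 0],
])

```text
time_s: 9.2
ee_pos: [0.4488, -0.1476, 0.3086]
eef_rot: [-3.142, 0.0, 0.052]
force: [0.7, 0.3, -0.5]
grip_width: 0.0103
grip_force: 25.0
```

Emit:
servo_tool([
  [1, 0, 0, -0.1, 0],
  [1, 0, 0, -0.2, 0],
  [1, 0, 0, -0.3, 0],
  [1, 0, 0, -0.3, 0],
])

```text
time_s: 9.7
ee_pos: [0.4489, -0.1476, 0.3059]
eef_rot: [3.141, -0.001, 0.052]
force: [1.9, -0.2, 4.3]
grip_width: 0.0097
grip_force: 25.0
```

Emit:
servo_tool([
  [1, 0, 0, -0.1, 0],
  [1, 0, 0, -0.2, 0],
  [1, 0, 0, -0.3, 0],
  [1, 0, 0, -0.3, 0],
])

```text
time_s: 10.2
ee_pos: [0.4489, -0.1476, 0.3029]
eef_rot: [3.141, -0.0, 0.052]
force: [0.2, 0.0, 6.0]
grip_width: 0.0098
grip_force: 25.0
```

Emit:
servo_tool([
  [1, 0, 0, 0.2, 0],
  [1, 0, 0, 0.35, 0],
  [1, 0, 0, 0.35, 0],
  [0.6, 0, 0, 0.35, 0],
  [0.6, 0, 0, 0.35, 0],
  [0.6, 0, 0, 0.35, 0],
  [0.6, 0, 0, 1, 0],
  [0.6, 0, 0, 2.5, 0],
  [1, 0, 0, 2.5, 0],
  [1, 0, 0, 2.5, 0],
  [1, 0, 0, 2.5, 0],
  [1, 0, 0, 2.5, 0],
  [1, 0, 0, 2.5, 0],
])

```text
time_s: 11.82
ee_pos: [0.4488, -0.1475, 0.3275]
eef_rot: [-3.141, 0.0, 0.052]
force: [-0.5, -0.2, 0.9]
grip_width: 0.0004
grip_force: 0.0
```

```bash
python3 - <<'E'
from h import *
s=cam('scene'); w=cam('wrist')
for z in (.098,.102,.106,.114,.118): print(z,np.round(proj(s,[.449,-.1475,z]),1))
q=[441,200]
a=cv2.resize(s['image'][q[1]-40:q[1]+40,q[0]-40:q[0]+40,::-1],(400,400),interpolation=0)
cv2.imwrite('pics/c4.png',np.hstack([a,cv2.resize(w['image'][180:480,170:470,::-1],(400,400))]))
E
```

```text
0.098 [441.  206.9]
0.102 [441.4 205. ]
0.106 [441.8 203.1]
0.114 [442.6 199.2]
0.118 [443.  197.2]
```

View pics/c4.png

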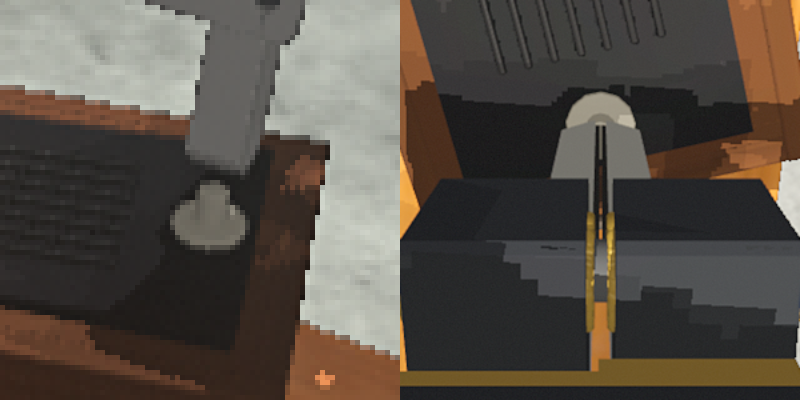

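Scene crop: the rivet sits upright in the hole with its head on the cover and its pin standing out. The closed fingertips are right above it. Now I'll press in small steps.

Emit:
servo_tool([
  [1, 0, 0, -0.3, 0],
  [1, 0, 0, -0.6, 0],
  [1, 0, 0, -0.9, 0],
  [1, 0, 0, -1.1, 0],
  [1, 0, 0, -1.2, 0],
  [1, 0, 0, -1.3, 0],
  [1, 0, 0, -1.4, 0],
  [1, 0, 0, -1.4, 0],
])

```text
time_s: 12.92
ee_pos: [0.4488, -0.1476, 0.3141]
eef_rot: [3.141, -0.0, 0.052]
force: [-3.3, -0.2, 7.5]
grip_width: 0.0003
grip_force: 3.3
```

Emit:
servo_tool([
  [1, 0, 0, -0.05, 0],
  [1, 0, 0, -0.1, 0],
  [1, 0, 0, -0.15, 0],
  [1, 0, 0, -0.2, 0],
  [1, 0, 0, -0.2, 0],
])

```text
time_s: 13.55
ee_pos: [0.4487, -0.1477, 0.3123]
eef_rot: [3.141, 0.0, 0.052]
force: [-5.6, -1.2, 10.4]
grip_width: 0.0008
grip_force: 4.9
```

Emit:
servo_tool([
  [1, 0, 0, -0.05, 0],
  [1, 0, 0, -0.1, 0],
  [1, 0, 0, -0.15, 0],
  [1, 0, 0, -0.2, 0],
  [1, 0, 0, -0.2, 0],
])

```text
time_s: 14.18
ee_pos: [0.4487, -0.1478, 0.3105]
eef_rot: [3.141, 0.0, 0.052]
force: [-6.6, -1.6, 11.6]
grip_width: 0.0006
grip_force: 6.3
```

Emit:
servo_tool([
  [1, -0.04, -0.01, 0, 0],
  [1, -0.08, -0.02, -0.03, 0],
  [1, -0.08, -0.02, -0.06, 0],
  [1, -0.08, -0.02, -0.06, 0],
])

```text
time_s: 14.68
ee_pos: [0.4481, -0.1479, 0.3101]
eef_rot: [3.141, -0.001, 0.052]
force: [-4.1, 0.5, 12.8]
grip_width: 0.0003
grip_force: 6.5
```

Emit:
servo_tool([
  [1, -0.03, -0.01, -0.03, 0],
  [1, -0.06, -0.02, -0.06, 0],
  [1, -0.06, -0.02, -0.09, 0],
  [1, -0.06, -0.02, -0.12, 0],
  [1, -0.06, -0.02, -0.12, 0],
])

```text
time_s: 15.3
ee_pos: [0.4478, -0.1481, 0.3092]
eef_rot: [3.14, -0.002, 0.052]
force: [-2.7, 0.4, 14.9]
grip_width: 0.0003
grip_force: 7.1
```

Emit:
servo_tool([
  [1, -0.01, 0, -0.04, 0],
  [1, -0.02, 0, -0.08, 0],
  [1, -0.02, 0, -0.12, 0],
  [1, -0.02, 0, -0.12, 0],
])

```text
time_s: 15.8
ee_pos: [0.4476, -0.1481, 0.308]
eef_rot: [3.14, -0.003, 0.052]
force: [-1.1, 0.1, 13.9]
grip_width: 0.0005
grip_force: 7.2
```

Emit:
servo_tool([
  [1, -0.01, 0, -0.05, 0],
  [1, -0.02, 0, -0.1, 0],
  [1, -0.02, 0, -0.15, 0],
  [1, -0.02, 0, -0.2, 0],
  [1, -0.02, 0, -0.25, 0],
  [1, -0.02, 0, -0.3, 0],
])

```text
time_s: 16.55
ee_pos: [0.4475, -0.1481, 0.3052]
eef_rot: [3.14, -0.003, 0.052]
force: [-2.3, 1.4, 15.3]
grip_width: 0.0002
grip_force: 7.5
```

Emit:
servo_tool([
  [1, 0, 0, -0.05, 0],
  [1, 0, 0, -0.1, 0],
  [1, 0, 0, -0.15, 0],
  [1, 0, 0, -0.2, 0],
  [1, 0, 0, -0.25, 0],
  [1, 0, 0, -0.3, 0],
])

```text
time_s: 17.3
ee_pos: [0.4475, -0.1481, 0.3021]
eef_rot: [3.14, -0.003, 0.052]
force: [-1.0, 1.6, 14.9]
grip_width: 0.0002
grip_force: 7.5
```

Steady at about 15 N, so the pin is sliding in.

Emit:
servo_tool([
  [1, 0, 0, -0.05, 0],
  [1, 0, 0, -0.1, 0],
  [1, 0, 0, -0.15, 0],
  [1, 0, 0, -0.2, 0],
  [1, 0, 0, -0.25, 0],
  [1, 0, 0, -0.3, 0],
])

```text
time_s: 18.05
ee_pos: [0.4475, -0.1481, 0.2991]
eef_rot: [3.14, -0.003, 0.052]
force: [-0.4, 0.9, 15.4]
grip_width: 0.0006
grip_force: 7.5
```

Emit:
servo_tool([
  [1, 0, 0, -0.04, 0],
  [1, 0, 0, -0.08, 0],
  [1, 0, 0, -0.12, 0],
  [1, 0, 0, -0.16, 0],
])

```text
time_s: 18.55
ee_pos: [0.4475, -0.1481, 0.2975]
eef_rot: [3.14, -0.003, 0.052]
force: [-0.1, 2.3, 14.9]
grip_width: 0.0004
grip_force: 7.5
```

Emit:
servo_tool([
  [1, 0, 0, -0.03, 0],
  [1, 0, 0, -0.06, 0],
  [1, 0, 0, -0.06, 0],
])

```text
time_s: 18.92
ee_pos: [0.4475, -0.148, 0.2969]
eef_rot: [3.14, -0.003, 0.052]
force: [-0.0, 1.1, 14.9]
grip_width: 0.0005
grip_force: 7.3
```

Emit:
servo_tool([
  [1, 0, 0, -0.03, 0],
  [1, 0, 0, -0.05, 0],
  [1, 0, 0, -0.05, 0],
])

```text
time_s: 19.3
ee_pos: [0.4475, -0.148, 0.2965]
eef_rot: [3.14, -0.003, 0.052]
force: [-0.3, 2.3, 15.6]
grip_width: 0.0004
grip_force: 7.7
```

Emit:
servo_tool([
  [1, 0, 0, -0.03, 0],
  [1, 0, 0, -0.05, 0],
  [1, 0, 0, -0.05, 0],
])

```text
time_s: 19.68
ee_pos: [0.4475, -0.1481, 0.2961]
eef_rot: [3.14, -0.003, 0.052]
force: [-1.2, 1.3, 17.3]
grip_width: 0.0007
grip_force: 8.5
```

Emit:
servo_tool([
  [1, 0, 0, -0.02, 0],
  [1, 0, 0, -0.03, 0],
  [1, 0, 0, -0.03, 0],
])

```text
time_s: 20.05
ee_pos: [0.4476, -0.1481, 0.2959]
eef_rot: [3.14, -0.003, 0.052]
force: [-3.0, 1.5, 19.0]
grip_width: 0.0004
grip_force: 9.3
```

Force climbs while travel stalls, so this is the hard stop with the pin flush. I'll retract and check.

Emit:
servo_tool([
  [1, 0, 0, 0.3, 0],
  [1, 0, 0, 1.5, 0],
  [1, 0, 0, 5, 0],
  [1, -4, 0, 9, 0],
  [1, -8, 0, 10, 0],
  [1, -8, 0, 10, 0],
  [1, -8, 0, 10, 0],
])

```text
time_s: 20.92
ee_pos: [0.3673, -0.148, 0.3943]
eef_rot: [3.141, -0.0, 0.052]
force: [0.3, 0.1, -0.7]
grip_width: 0.0002
grip_force: 0.0
```

```bash
python3 - <<'E'
from h import *
s=cam('scene'); w=cam('wrist')
for z in (.091,.095,.099,.103): print(z,np.round(proj(s,[.4485,-.1475,z]),1))
q=[441,205]; v=[int(x) for x in proj(w,[.4485,-.1475,.099])]; print(v)
a=cv2.resize(s['image'][q[1]-40:q[1]+40,q[0]-40:q[0]+40,::-1],(400,400),interpolation=0)
y=max(v[1]-50,0)
cv2.imwrite('pics/c5.png',np.hstack([a,cv2.resize(w['image'][y:y+100,v[0]-50:v[0]+50,::-1],(400,400),interpolation=0)]))
E
```

```text
0.091 [440.6 210.3]
0.095 [441.  208.4]
0.099 [441.4 206.5]
0.103 [441.8 204.6]
[326, 111]
```

View pics/c5.png

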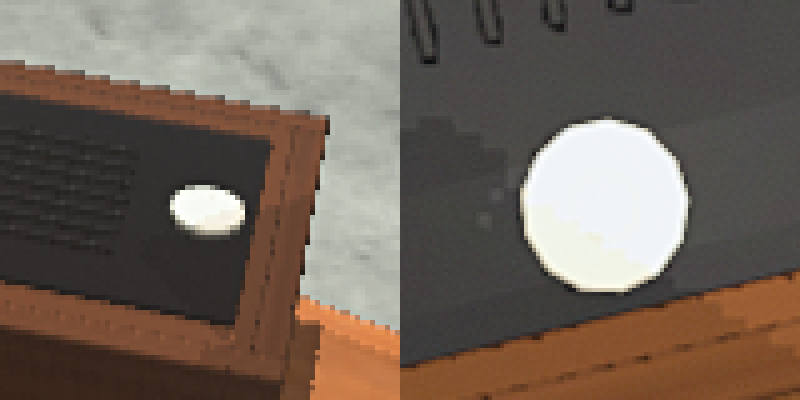

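The pin is flush with the head, the head lies flat on the cover (its top is at about 99 mm), and the cover is level with the back. The robot is clear, so I'm handing in.

```bash
python3 -c "
from station import ctrl
print(ctrl.hand_in())"
```

```text
the job is handed in; nothing more can be done
None
```

I put the wide rivet in the cover's hole, pressed its pin flush (peak force about 19 N, under the 25 N limit) and handed the job in at about 21 s; the last pictures show the cover level with the back, but the hand-in returned no verdict.

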